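# Hang the jam display shelf on the slotted upright

## Robot

A 7-joint arm with a two-finger parallel gripper is mounted at the origin on the work surface. World frame = base frame: x ahead of the robot, y to its left, z up, the work surface at z = 0. Lengths are in m, angles in rad, forces in N, time in s.
With the tool pointing down it reaches from about 0.4 to 0.9 m from the base axis. Payload 5.5 kg.
Tool frame: the origin (TCP) lies midway between the tips of the shut fingers; the grasp point (between the pads) lies 19 mm behind it (manip.grip_depth is the distance from the TCP to the grasp point, in m); z points along the fingers, x is the direction in which the jaws open and shut, and the axes are right-handed (so a half turn about z gives the same grasp; the last joint's range is limited). The gripper opens to 92 mm and grips with 3 to 60 N. Pads are 19 mm wide; open, the fingers measure 130 mm over their backs; the gripper's body (75 mm by 190 mm) begins 47 mm behind the grasp point.
Start: joints at [-0.853, 0.501, -0.427, 1.55, 0.221, 1.138, -0.21], TCP at [0.285, 0.584, 0.188] pointing down, gripper open.
Joint ranges: [-2.88, 2.88], [-0.31, 2.03], [-1.54, 1.56], [0.2, 2.42], [-1.41, 4.55], [0.19, 2.02], [-2.57, 2.57]. Speed limits (rad/s): [2.57, 2.57, 3.14, 3.14, 3.14, 3.14, 3.14].

## Interface

Orientations are given as a unit quaternion [x, y, z, w].
In Python, from bench import manip, effector, viewer gives the robot as it stands. Calls block until the motion is done:
- manip.move_pose(position, orientation): joint-space move of the TCP to a pose.
- manip.servo_line(position, ori=None, vel=0.15): straight line of the TCP; ori=None keeps the orientation; vel is the mean speed in m/s.
- manip.movej(angles): joint-space move.
- effector.open_jaws() and effector.close(f_grip=None): open the fingers fully, or close them until they stop; f_grip is the grip in N (None keeps the last).
- manip.sleep(seconds).
- manip.solve_ik(position, orientation): joint angles nearest the present ones, or None.
- viewer.get_image(name): name is "scene" or "side" or "wrist"; returns the picture (400x640x3 uint8, red, green, blue); there is no depth.
- viewer.get_calibration(name): a dict with "vfov" (degrees; the focal length in pixels is half the picture's height over the tangent of half this angle, whatever the lens; pixels are square), "cx", "cy" (the principal point, pixels), "eye" and "attitude" of the camera in the world. Camera axes: x right, y down, z forward; pixel columns grow to the right and rows downward; lengths in m; the calibration is good to about 2 mm. A picture is of the moment at which its call begins: read the wrist's pose just before it. get_calibration takes no time and is no camera call; for the wrist camera it gives the pose at the moment of the call.
A pose or a line that the arm cannot do raises manip.PlanningError and nothing moves.
- manip.hand_in(): hands the job in, once; it reports no verdict.
Readings, each from a call of its own:
- manip.current_clock(): time.
- manip.current_q(): joint angles.
- manip.current_joint_velocities(): joint speeds.
- manip.current_tau(): joint torques, N m.
- manip.current_tool_pos(): TCP position.
- manip.current_tcp_rot(): TCP orientation.
- manip.current_force(): force on the tool from outside, world axes, zero at the start.
- manip.current_wrist_torque(): the same for the moment, N m.
- manip.current_finger_gap(): finger opening in m.
Only numpy, scipy, OpenCV 4.12 (cv2) and the standard library are available. Lean on these libraries where they do the work, as an engineer would, in place of code of your own. Each camera call takes 0.05 s, during which the arm holds its last target.

## Task

Pick up the small white display shelf that has two brass claws, hook both claws into the upper pair of slots of the upright (the pair with the red strip in it), then press the shelf down until the red strip has sunk all the way and the claws have locked behind the panel. Let the shelf itself push the strip down, let go of it at the end, and leave the similar clawless riser where it stands.

Things in the scene. Friction and masses are not known exactly. Their poses are not given: they have to be found in the camera images.
- display_shelf: Loose shelf, 250 g, mm: white board 120 (x) by 110 (y) by 8, white back plate 110 high, 6 thick on its +x edge (rear face x=60). Grip: brown wooden rib along x on the middle of the board, 14 thick in y, x=-53 to 51, top z=105; pinch it from above across y near x=0 (centre of mass). Origin: centre of underside; +x to the claws, z up. At the start it stands, claws away from the robot.
- claws (a point): Point midway between the shelf's two brass claws: 60 mm behind (+x) and 90 mm above the shelf's origin, in the plate's rear face, level with the tongues' undersides; axes as the shelf. Claws at y=+-35: tongue 14 wide, 10 thick, reaching 20 mm behind the plate; at its end a lip 6 thick hangs 18 mm below the tongue, leaving a 14 mm gap between lip and plate.
- upright: Fixed dark steel panel, 150 wide, 222 high, 8 thick, facing the robot, on a wooden base (200 wide, 12 high, 30 in front of the panel to 130 behind). Origin: table height, middle of the front face; +x away from the robot into the panel, z up. Two rows of two through slots at y=+-35, 40 wide: upper z=140 to 202, lower (unused) z=35 to 97. A loose jam jar stands 160 to 200 mm to each side.
- slots (a point): Middle of the panel's front face, level with the lower edge of the upper slots (140 mm above the upright's origin); axes as the upright. While the red strip is up the slots are open from 12 to 62 mm above this point. When locked, point claws lies here: same height, 0 to 6 mm in front, sideways play 13 mm, lips behind the panel; let go, the shelf droops up to 5 degrees.
- lock_strip (a joint): Red strip standing in the bottom of the upper slots, as thick as the panel. 0 = up, top edge 12 mm above the slots' lower edge; 0.012 (m) = fully sunk. Slides down with about 6 N of friction, no spring: it stays where it is pushed, and the shelf's weight alone does not move it.
- riser: Look-alike bystander, loose, 250 g: same white board (120 x 110 x 8 mm) with a wooden rib (14 thick, top at 75 mm), but no back plate and no claws. Origin: centre of underside. Stands on the other side of the table from the shelf; which is left and which right varies.
There are look-alikes about, which are no part of the job. What is shaped like the display_shelf but blue or turquoise is not meant.

How it is judged:
By the outcome, as a careful person would: the job done as asked, in the order asked, and still so for the second after the job is handed in, with the robot touching nothing.
It also fails if it takes over 42 s, if anything falls off the work surface, if the arm or the gripper's body presses on something with over 40 N, if the wrist force passes 120 N, or if a joint passes its speed limit or range.

## Working session

There is one attempt and no reset: what is moved stays moved. The work goes in short steps, each a Python script; the robot and the scene stay as the last script left them, time stands still between calls to the robot, and variables do not carry over. Pictures are saved under pics/ and viewed, and the job is handed in when it is done.

```bash
ls; mkdir -p pics
python3 - <<'E'
from bench import manip, viewer
import cv2
for n in ["scene","side","wrist"]:
    c=viewer.get_calibration(n); print(n,c)
    cv2.imwrite(f"pics/{n}0.png",viewer.get_image(n)[:,:,::-1])
print(manip.current_clock(),manip.current_tool_pos(),manip.current_tcp_rot(),manip.grip_depth)
E
```

```text
pics
scene {'vfov': 45.72772427422866, 'cx': 323.1903340447424, 'cy': 186.68473400685372, 'eye': array([1.08974763, 0.53731827, 1.06380436]), 'attitude': array([ 0.3265269 ,  0.87999039, -0.32046964, -0.12765699])}
side {'vfov': 55.7174097967999, 'cx': 317.7389468203011, 'cy': 199.63607316728104, 'eye': array([ 0.13523875, -0.72999736,  0.52758066]), 'attitude': array([ 0.82878574, -0.23091165,  0.14955873, -0.48726399])}
wrist {'vfov': 60.1740723496578, 'cx': 316.6408574933461, 'cy': 205.4725350918145, 'eye': array([0.21198103, 0.61965889, 0.38467689]), 'attitude': array([0.83840538, 0.52352861, 0.07943959, 0.12916489])}
0.15 [0.28529812 0.58336842 0.18741837] [ 8.48310421e-01  5.29498682e-01 -6.52397234e-04  3.87051462e-04] 0.0188
```

View pics/scene0.png

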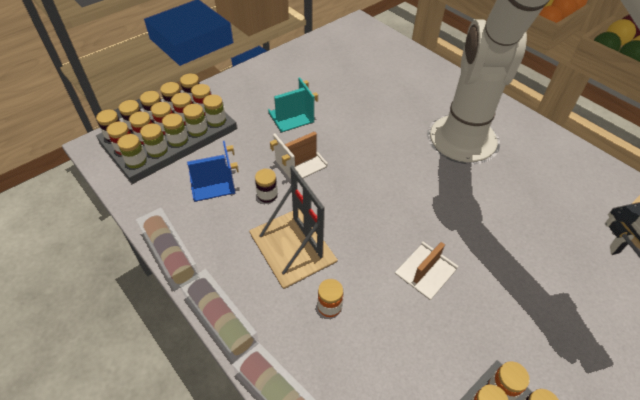

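View pics/side0.png

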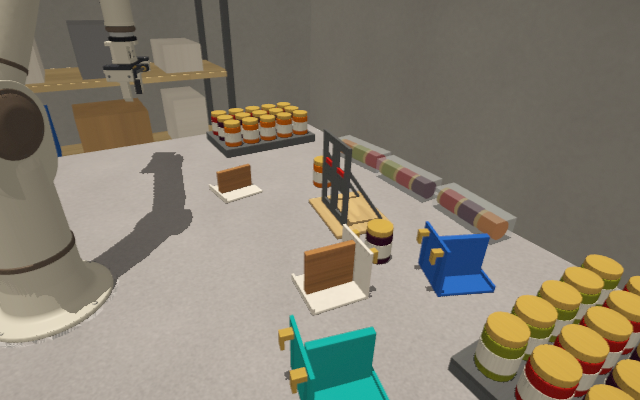

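View pics/wrist0.png

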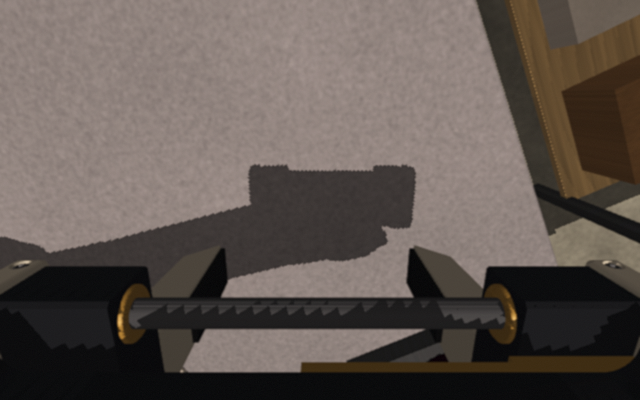

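Scene view: the white shelf with wooden rib is at about (300,155), its claws away from the robot. The upright is at (300,215) with red in its upper slots, and the riser is at (428,268). Turquoise and blue decoys are at (293,105) and (212,172). In the side view the shelf is at (335,275) and the upright at (338,180). I'll zoom in to get features.

Run:
```python
import cv2
s=cv2.imread("pics/scene0.png"); d=cv2.imread("pics/side0.png")
cv2.imwrite("pics/c1.png",cv2.resize(s[120:290,240:350],None,fx=5,fy=5,interpolation=cv2.INTER_CUBIC)[:,:][0:850:1][:,:550][::1] if 0 else cv2.resize(s[125:285,240:345],None,fx=3.7,fy=3.7,interpolation=cv2.INTER_CUBIC))
cv2.imwrite("pics/c2.png",cv2.resize(d[120:315,285:405],None,fx=3,fy=3,interpolation=cv2.INTER_CUBIC))
```

```text
(no output)
```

View pics/c1.png

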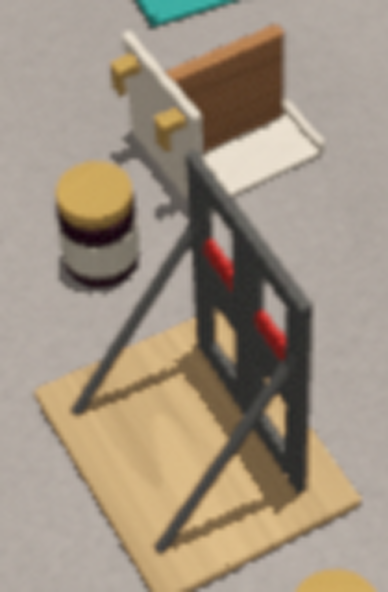

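View pics/c2.png

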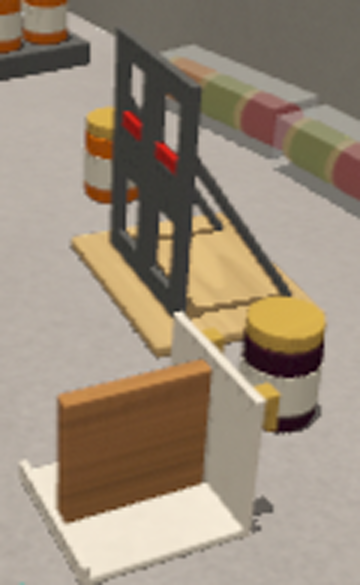

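```bash
cat > h.py <<'E'
import numpy as np, cv2
from scipy.spatial.transform import Rotation as R
from bench import manip, effector, viewer
def ray(c,u,v):
    f=200/np.tan(np.radians(c['vfov'])/2)
    d=R.from_quat(c['attitude']).apply([(u-c['cx'])/f,(v-c['cy'])/f,1.0]); return np.array(c['eye']),d/np.linalg.norm(d)
def onz(c,u,v,z):
    e,d=ray(c,u,v); return e+d*(z-e[2])/d[2]
def proj(c,p):
    f=200/np.tan(np.radians(c['vfov'])/2)
    q=R.from_quat(c['attitude']).inv().apply(np.atleast_2d(p)-c['eye']); return np.c_[f*q[:,0]/q[:,2]+c['cx'],f*q[:,1]/q[:,2]+c['cy']]
def tri(rs):
    A=0;b=0
    for e,d in rs:
        M=np.eye(3)-np.outer(d,d);A=A+M;b=b+M@e
    return np.linalg.solve(A,b)
E
python3 - <<'E'
from h import *
np.set_printoptions(precision=4,suppress=True)
S=viewer.get_calibration("scene");D=viewer.get_calibration("side")
s=lambda u,v,z:print("  S",onz(S,240+u/3.7,125+v/3.7,z))
d=lambda u,v,z:print("  D",onz(D,285+u/3,120+v/3,z))
print("rib robot end top"); s(283,30,.105); d(62,398,.105)
print("rib plate end top"); s(172,78,.105); d(210,365,.105)
print("plate top corners L,R?"); 
for z in(.110,.118): s(124,36,z); s(203,122,z); d(175,312,z); d(263,402,z)
print("upright top"); s(190,155,.222); s(312,305,.222); d(116,30,.222); d(198,88,.222)
print("base corners z .012"); s(38,392,.012); s(362,500,.012); s(190,325,.012);d(72,240,.012); d(163,350,.012)
E
```

```text
rib robot end top
  S [ 0.4233 -0.2357  0.105 ]
  D [ 0.4239 -0.2425  0.105 ]
rib plate end top
  S [ 0.5238 -0.2501  0.105 ]
  D [ 0.5245 -0.26    0.105 ]
plate top corners L,R?
  S [ 0.5266 -0.3069  0.11  ]
  S [ 0.5379 -0.1942  0.11  ]
  D [ 0.537  -0.2027  0.11  ]
  D [ 0.5244 -0.3133  0.11  ]
  S [ 0.5314 -0.2998  0.118 ]
  S [ 0.5425 -0.188   0.118 ]
  D [ 0.5293 -0.2128  0.118 ]
  D [ 0.517  -0.3213  0.118 ]
upright top
  S [ 0.6278 -0.0906  0.222 ]
  S [0.6485 0.0541 0.222 ]
  D [0.6433 0.0441 0.222 ]
  D [ 0.6242 -0.0985  0.222 ]
base corners z .012
  S [ 0.7429 -0.1352  0.012 ]
  S [0.6248 0.0853 0.012 ]
  S [ 0.6207 -0.1114  0.012 ]
  D [0.6201 0.0731 0.012 ]
  D [ 0.5899 -0.1208  0.012 ]
```

```bash
cat >> h.py <<'E'
def Q(a): return np.array([np.cos(a/2),np.sin(a/2),0,0])   # tool down, jaw (x) at heading a
E
python3 - <<'E'
from h import *
S=viewer.get_calibration("scene");print("riser",onz(S,428,268,.02))
q=Q(np.radians(82))
manip.servo_line([.285,.55,.34],vel=.25)
manip.move_pose([.40,-.12,.36],q)
print(manip.current_clock(),manip.current_tool_pos(),manip.current_q())
c=viewer.get_calibration("wrist");im=viewer.get_image("wrist")
import pickle;pickle.dump(c,open("w1.pkl","wb"));cv2.imwrite("pics/w1.png",im[:,:,::-1])
E
```

```text
riser [0.47023769 0.25414492 0.02      ]
3.3417 [ 0.40041586 -0.11917138  0.35999249] [-0.528617   -0.14993634  0.67266658  1.86690192  0.0950402   1.39309375
  1.55444661]
```

View pics/w1.png

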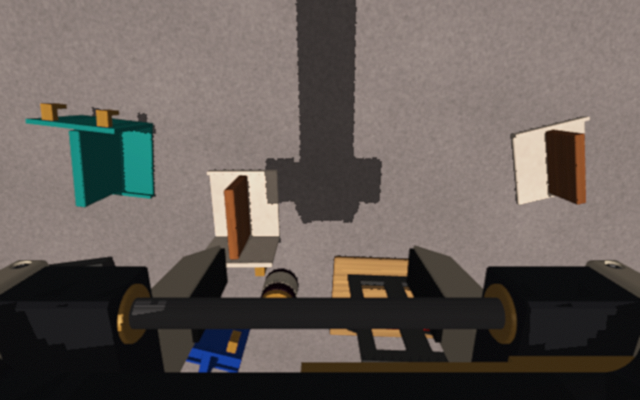

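Wrist view: the shelf is upper left of the gripper rod, with its rib from (237,178) to (233,258) and the plate edge near row 264. The upright is partly hidden behind the rod, with its base front edge at (333–410,258). I'll take one more view from further forward to see the upright clearly.

Run:
```python
from h import *
import pickle
manip.servo_line([.60,-.14,.38],vel=.3); manip.sleep(.15)
c=viewer.get_calibration("wrist");im=viewer.get_image("wrist")
pickle.dump(c,open("w2.pkl","wb"));cv2.imwrite("pics/w2.png",im[:,:,::-1]);print(manip.current_clock())
c1=cv2.resize(cv2.imread("pics/w1.png")[160:290,195:295],None,fx=4.5,fy=4.5,interpolation=cv2.INTER_CUBIC)
cv2.imwrite("pics/w1c.png",c1)
```

```text
4.4167
```

View pics/w2.png

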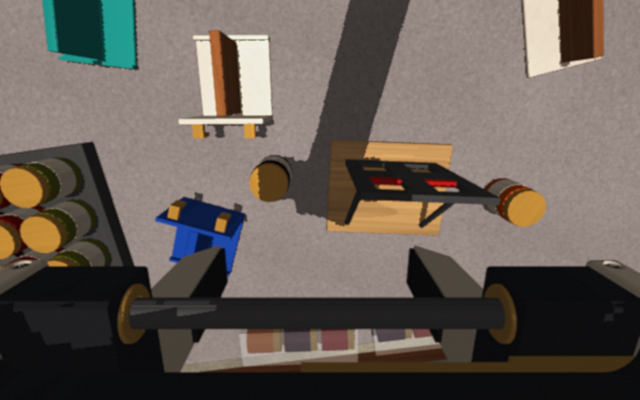

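View pics/w1c.png

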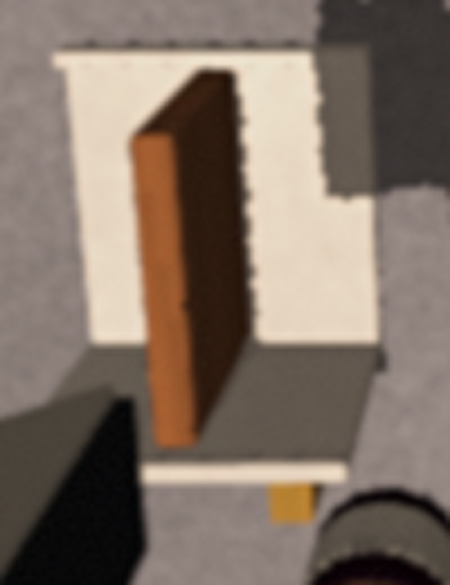

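Run:
```python
import cv2
i=cv2.imread("pics/w2.png")
cv2.imwrite("pics/w2a.png",cv2.resize(i[20:145,170:285],None,fx=4.5,fy=4.5,interpolation=cv2.INTER_CUBIC))
cv2.imwrite("pics/w2b.png",cv2.resize(i[135:240,320:500],None,fx=4.4,fy=4.4,interpolation=cv2.INTER_CUBIC))
```

```text
(no output)
```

View pics/w2a.png

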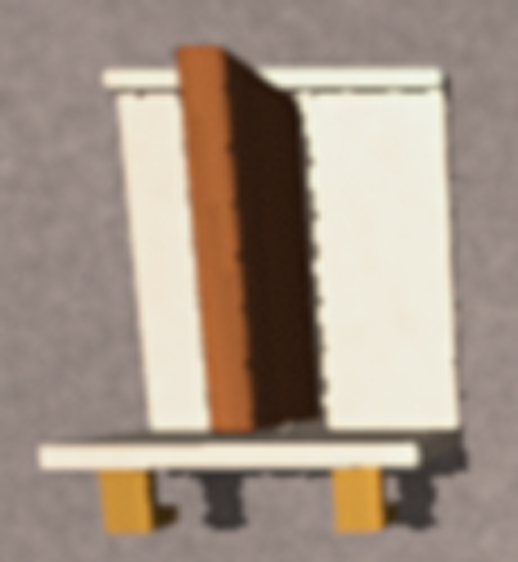

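View pics/w2b.png

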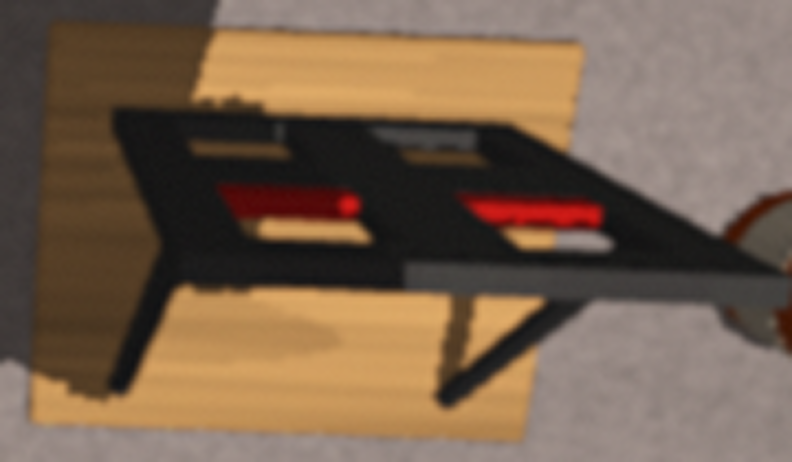

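Run:
```python
from h import *
import pickle
np.set_printoptions(precision=4,suppress=True)
W1=pickle.load(open("w1.pkl","rb"));W2=pickle.load(open("w2.pkl","rb"))
a=lambda u,v,z:onz(W1,195+u/4.5-.4,160+v/4.5-.4,z)
b=lambda u,v,z:onz(W2,170+u/4.5-.4,20+v/4.5-.4,z)
d=lambda u,v,z:onz(W2,320+u/4.4-.4,135+v/4.4-.4,z)
deg=lambda v:np.degrees(np.arctan2(v[1],v[0]))
# rib top: shelf x -53..51
for n,P in(("w1",[a(133,141,.105),a(176,134,.105),a(157,444,.105),a(195,442,.105)]),("w2",[b(177,48,.105),b(222,48,.105),b(209,430,.105),b(252,430,.105)])):
    P=np.array(P);r=(P[0]+P[1])/2;p=(P[2]+P[3])/2
    print(n,P[:,:2].tolist());print(n,"rib ends",r,p,"len",np.linalg.norm(p-r),"yaw",deg(p-r),"width",np.linalg.norm(P[0]-P[1]),"origin",(r+p)/2+.001*(p-r)/.104)
for z in(.110,.118):
  l,r=b(38,468,z),b(418,468,z); print("plate rear top",z,l,r,np.linalg.norm(l-r),deg(r-l)-90,(l+r)/2)
print("claw tongue end top z .100", b(127,532,.100),b(360,532,.100))
for n,P in(("top front",(d(178,258,.222),d(785,272,.222))),("top rear",(d(176,290,.222),d(790,305,.222))),("bottom front",(d(115,110,.012),d(515,127,.012))),("base front",(d(50,25,.012),d(583,42,.012))),("base rear",(d(30,425,.012),d(522,440,.012)))):
    l,r=P; print(n,l,r,"len",np.linalg.norm(l-r),"yaw",deg(r-l)-90,"mid",(l+r)/2)
```

```text
w1 [[0.4224827991157313, -0.2488727211812537], [0.4221269142972085, -0.23558046889031303], [0.5220061506974681, -0.2630786396524292], [0.5229863701586981, -0.25085894321151914]]
w1 rib ends [ 0.4223 -0.2422  0.105 ] [ 0.5225 -0.257   0.105 ] len 0.10127018186164753 yaw -8.370457296783432 width 0.013297015641491603 origin [ 0.4734 -0.2497  0.105 ]
w2 [[0.42135438202973186, -0.24935574564058585], [0.4230834902045595, -0.23709533408831762], [0.5221675630342694, -0.26369274381062147], [0.5239401174799486, -0.2511395175124979]]
w2 rib ends [ 0.4222 -0.2432  0.105 ] [ 0.5231 -0.2574  0.105 ] len 0.1018285360794633 yaw -8.01068095160253 width 0.012381740851400825 origin [ 0.4736 -0.2505  0.105 ]
plate rear top 0.11 [ 0.5257 -0.3145  0.11  ] [ 0.5413 -0.2039  0.11  ] 0.11164555457471745 -8.038239500746855 [ 0.5335 -0.2592  0.11  ]
plate rear top 0.118 [ 0.5255 -0.3113  0.118 ] [ 0.5409 -0.2026  0.118 ] 0.10973721473933615 -8.038239500746855 [ 0.5332 -0.2569  0.118 ]
claw tongue end top z .100 [ 0.5481 -0.2966  0.1   ] [ 0.558  -0.2265  0.1   ]
top front [ 0.6217 -0.0961  0.222 ] [0.646  0.0501 0.222 ] len 0.14820266953589434 yaw -9.415855109687016 mid [ 0.6338 -0.023   0.222 ]
top rear [ 0.6297 -0.0974  0.222 ] [0.6547 0.0514 0.222 ] len 0.15095004806448023 yaw -9.507368105730905 mid [ 0.6422 -0.023   0.222 ]
bottom front [ 0.6224 -0.0945  0.012 ] [0.6499 0.0539 0.012 ] len 0.15086572189195724 yaw -10.488886535528096 mid [ 0.6362 -0.0203  0.012 ]
base front [ 0.5877 -0.1146  0.012 ] [0.6215 0.08   0.012 ] len 0.19745497659329203 yaw -9.847306803596709 mid [ 0.6046 -0.0173  0.012 ]
base rear [ 0.7437 -0.1427  0.012 ] [0.7778 0.052  0.012 ] len 0.19769623961213176 yaw -9.926913044814938 mid [ 0.7607 -0.0453  0.012 ]
```

The shelf origin is at about (0.4735, −0.250) with yaw −8.1°. The upright's front face centre is at about (0.634, −0.022) with yaw −9.8°, and several edges agree to within about 2 mm. Next I'll grasp and lift.

```bash
cat >> h.py <<'E'
SO=np.array([.4735,-.250]);SY=np.radians(-8.1)
UO=np.array([.634,-.022]);UY=np.radians(-9.8)
def fr(o,y,px,py): return o+[np.cos(y)*px-np.sin(y)*py,np.sin(y)*px+np.cos(y)*py]
GX=.005
def st(): 
    f=manip.current_force();print("t%.2f"%manip.current_clock(),np.round(manip.current_tool_pos(),4),"F",np.round(f,1),"gap %.4f"%manip.current_finger_gap())
    return f
E
python3 - <<'E'
from h import *
import pickle
g=fr(SO,SY,GX,0);q=Q(np.pi/2+SY)
manip.move_pose([*g,.22],q)
manip.servo_line([*g,.068],vel=.15);st()
effector.close(f_grip=55);st()
manip.servo_line([*g,.085],vel=.06);st()
manip.servo_line([*g,.24],vel=.2);manip.sleep(.2);st()
for n in["scene","side","wrist"]: cv2.imwrite(f"pics/{n}3.png",viewer.get_image(n)[:,:,::-1])
pickle.dump(viewer.get_calibration("wrist"),open("w3.pkl","wb"))
i=np.vstack([cv2.imread("pics/side3.png")[60:330,200:500],cv2.imread("pics/scene3.png")[60:300,200:500]])
cv2.imwrite("pics/m3.png",i)
E
```

```text
t6.50 [ 0.4792 -0.2511  0.0688] F [-0.9 -0.   0. ] gap 0.0919
t7.94 [ 0.4785 -0.2507  0.068 ] F [-0.3  0.  -0.5] gap 0.0003
t8.38 [ 0.479  -0.2508  0.0856] F [ 0.7  0.2 -0.2] gap 0.0000
t9.50 [ 0.4777 -0.2504  0.2388] F [-0.   0.1 -0.3] gap 0.0005
```

View pics/m3.png

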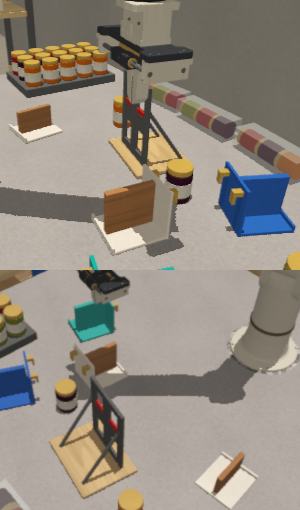

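View pics/wrist3.png

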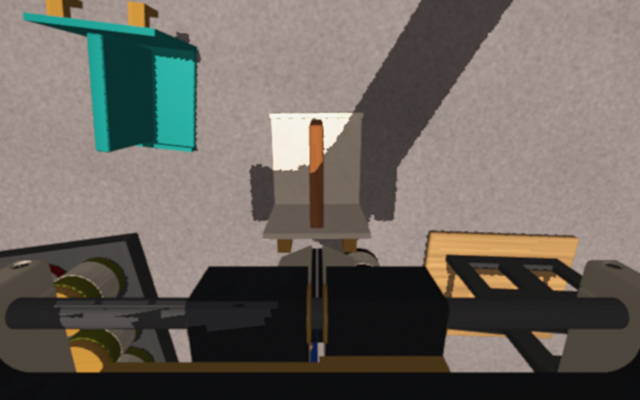

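The gap reads 0, so the fingers closed without the rib, and the shelf looks undisturbed. The view suggests the gripper is somewhere other than where I believed. I'll compare the TCP's projection with the pictures.

Run:
```python
from h import *
import pickle
np.set_printoptions(precision=4,suppress=True)
p=manip.current_tool_pos();r=R.from_quat(manip.current_tcp_rot());print(p,r.as_matrix())
print(viewer.get_calibration("wrist"))
for n in["scene","side","wrist"]:
    c=viewer.get_calibration(n) 
    pts=[p,p-r.as_matrix()[:,2]*.06,[*fr(SO,SY,-.053,0),.105],[*fr(SO,SY,.051,0),.105]]
    uv=proj(c,pts);print(n,uv.tolist())
    i=cv2.imread(f"pics/{n}3.png")
    for k,(u,v) in enumerate(uv): cv2.circle(i,(int(u),int(v)),3,[(0,0,255),(0,255,255),(255,0,255),(0,255,0)][k],-1)
    cv2.imwrite(f"pics/{n}3p.png",i)
a=cv2.imread("pics/side3p.png")[50:340,180:520];b=cv2.imread("pics/scene3p.png")[50:340,180:520]
cv2.imwrite("pics/m3p.png",np.hstack([a,b]))
```

```text
[ 0.4781 -0.2506  0.2394] [[ 0.1411  0.99   -0.0012]
 [ 0.99   -0.1411  0.0001]
 [-0.0001 -0.0012 -1.    ]]
{'vfov': 60.1740723496578, 'cx': 316.6408574933461, 'cy': 205.4725350918145, 'eye': array([ 0.3974, -0.2388,  0.4369]), 'attitude': array([0.7466, 0.6479, 0.0988, 0.1143])}
scene [[297.5783364128874, 102.50972608142837], [296.95842028947396, 84.3628062140217], [315.5769427592489, 131.5485288942846], [284.8854774372312, 144.76869027215758]]
side [[335.678765224918, 182.7529453475447], [337.3714813283946, 150.16392432724825], [304.3181731631108, 253.1553035878897], [353.9065370352995, 241.01002631830812]]
wrist [[316.34157737478455, 236.04393099663855], [316.1684229448065, 287.1851527573101], [316.48379194260457, 124.1392123896683], [316.51214854557287, 227.7906739572689]]
```

View pics/m3p.png

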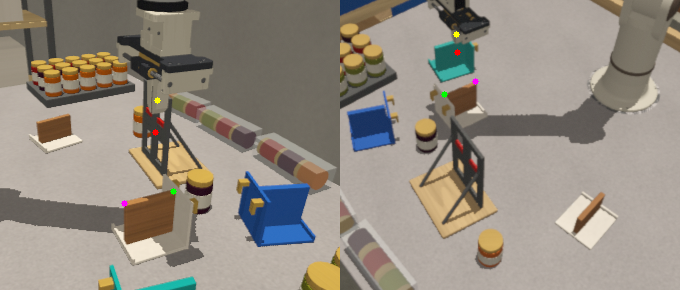

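View pics/wrist3p.png

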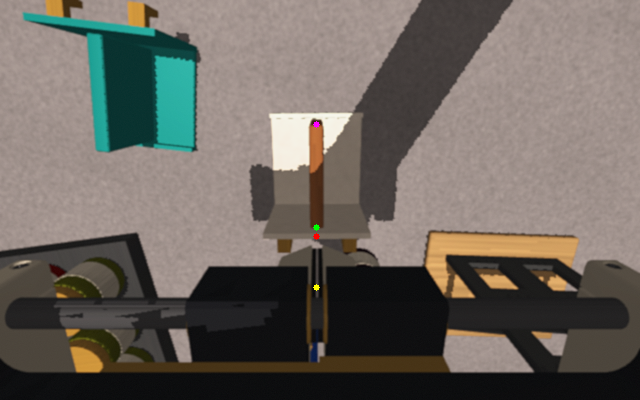

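Run:
```python
import cv2,numpy as np
a=cv2.imread("pics/side3p.png")[120:230,290:390];b=cv2.imread("pics/wrist3p.png")[200:310,266:366]
cv2.imwrite("pics/z.png",np.hstack([cv2.resize(x,None,fx=4,fy=4,interpolation=cv2.INTER_CUBIC) for x in(a,b)]))
```

```text
(no output)
```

View pics/z.png

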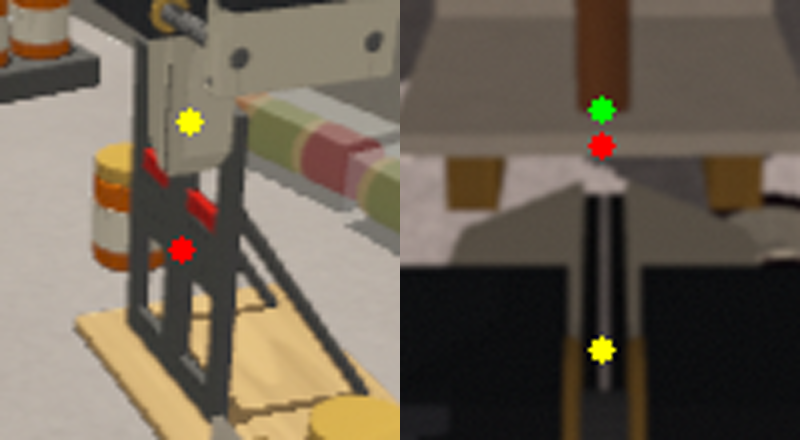

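In all views the visible fingertips end about 35 mm above the reported TCP, so at a commanded 0.068 they closed just above the rib. I'll measure that offset against a clean background by triangulating the tips.

Run:
```python
from h import *
import pickle
g=manip.current_tool_pos()
effector.open_jaws()
manip.servo_line([.46,-.12,.30],vel=.3);manip.sleep(.2);st()
p=manip.current_tool_pos();r=R.from_quat(manip.current_tcp_rot()).as_matrix()
out=[]
for n in["scene","side"]:
    i=viewer.get_image(n)[:,:,::-1].copy();cv2.imwrite(f"pics/{n}4.png",i);c=viewer.get_calibration(n)
    uv=proj(c,[p,p-r[:,2]*.04,p+r[:,0]*.046,p-r[:,0]*.046]);print(n,uv.tolist())
    u,v=uv[1].astype(int)
    j=cv2.resize(i[max(v-60,0):max(v-60,0)+130,u-65:u+65],None,fx=3,fy=3,interpolation=cv2.INTER_CUBIC)
    for a,b in uv: cv2.circle(j,(int((a-u+65)*3),int((b-max(v-60,0))*3)),3,(0,0,255),-1)
    print(u-65,max(v-60,0));out.append(j)
cv2.imwrite("pics/z4.png",np.hstack(out))
```

```text
t11.94 [ 0.4595 -0.1215  0.2994] F [ 0.4  0.4 -0.1] gap 0.0914
scene [[335.7423695469152, 106.27215767304146], [336.326516510209, 93.38674053317646], [346.30167174452083, 116.83267072390892], [325.6190105416163, 96.14763780483287]]
271 33
side [[290.31136253931044, 129.79786585003836], [290.0658606241494, 108.71025505273228], [282.3373495639894, 122.8301939216402], [299.1533127042516, 137.5239390514775]]
225 48
```

View pics/z4.png

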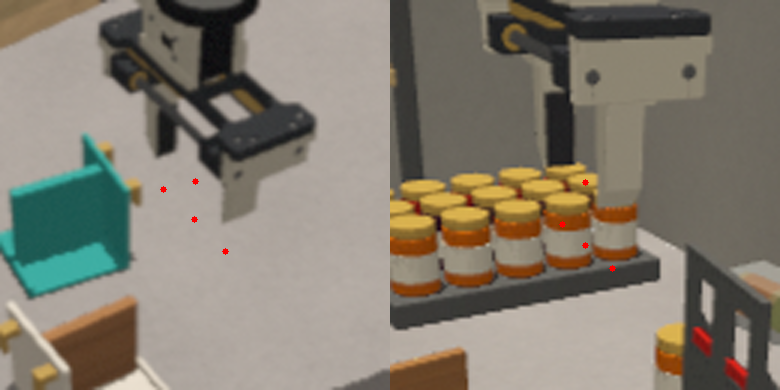

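The offset is about +38 mm in z in both views and negligible sideways. It may be a wrong tool length, so I'll treat it as a z correction. I'll redo the grasp at commanded z 0.030 and check the gap.

```bash
echo "ZO=.038  # real tips are this much above the reported TCP" >> h.py
python3 - <<'E'
from h import *
g=fr(SO,SY,GX,0);q=Q(np.pi/2+SY)
manip.move_pose([*g,.16],q)
manip.servo_line([*g,.090-ZO],vel=.15);f=st()
if abs(f[2])<6:
    manip.servo_line([*g,.068-ZO],vel=.1);st()
    effector.close(f_grip=55);st()
i=viewer.get_image("side")[:,:,::-1].copy();cv2.imwrite("pics/side5.png",i)
cv2.imwrite("pics/side5c.png",cv2.resize(i[100:320,240:420],None,fx=2.6,fy=2.6))
E
```

```text
t13.70 [ 0.4794 -0.251   0.053 ] F [ 0.4 -0.5  0.4] gap 0.0924
t14.07 [ 0.4782 -0.2506  0.0299] F [ 0.6 -0.2 -0.2] gap 0.0920
t15.26 [ 0.4784 -0.2508  0.03  ] F [-0.  -0.2 -0.6] gap 0.0137
```

View pics/side5c.png

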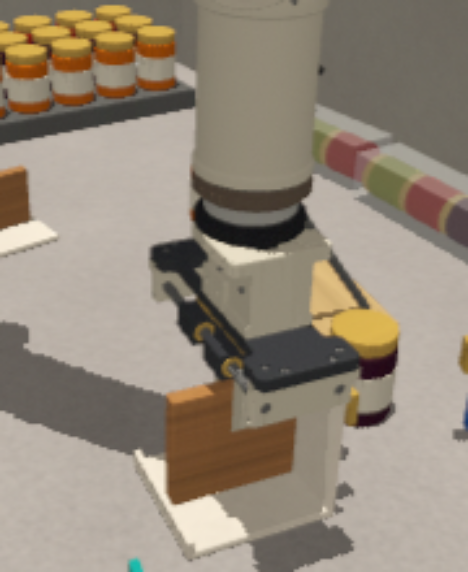

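Gripped: the gap is 13.7 mm on the 14 mm rib, and the side view shows the rib held. Now I'll lift it to the standoff in front of the upper slots, 41 mm above final height.

```bash
cat >> h.py <<'E'
GZ=.030   # commanded z when the shelf's underside is at 0
def tgt(px,py,cz):   # claws point at (px,py,cz) in slots frame (upright axes) -> commanded tcp
    return [*fr(UO,UY,px-.060+GX,py), .140+cz-.090+GZ]
QU=Q(np.pi/2+UY)
E
python3 - <<'E'
from h import *
g=manip.current_tool_pos()
manip.servo_line([g[0],g[1],.045],vel=.05);st()
manip.servo_line([g[0],g[1],.15],vel=.2);st()
manip.servo_line(tgt(-.045,0,.060),ori=QU,vel=.2);manip.sleep(.2);st()
out=[]
for n,(y,x) in(("scene",(110,230)),("side",(70,280))):
    i=viewer.get_image(n)[:,:,::-1].copy();cv2.imwrite(f"pics/{n}6.png",i)
    out.append(cv2.resize(i[y:y+170,x:x+120],None,fx=3.2,fy=3.2,interpolation=cv2.INTER_CUBIC))
cv2.imwrite("pics/z6.png",np.hstack(out))
E
```

```text
t15.76 [ 0.4788 -0.2507  0.0454] F [-0.2 -1.1 -3.4] gap 0.0141
t16.43 [ 0.4779 -0.25    0.1491] F [-0.4  0.4 -2.5] gap 0.0139
t18.05 [ 0.5353 -0.0061  0.1401] F [ 0.2  0.1 -2.4] gap 0.0138
```

View pics/z6.png

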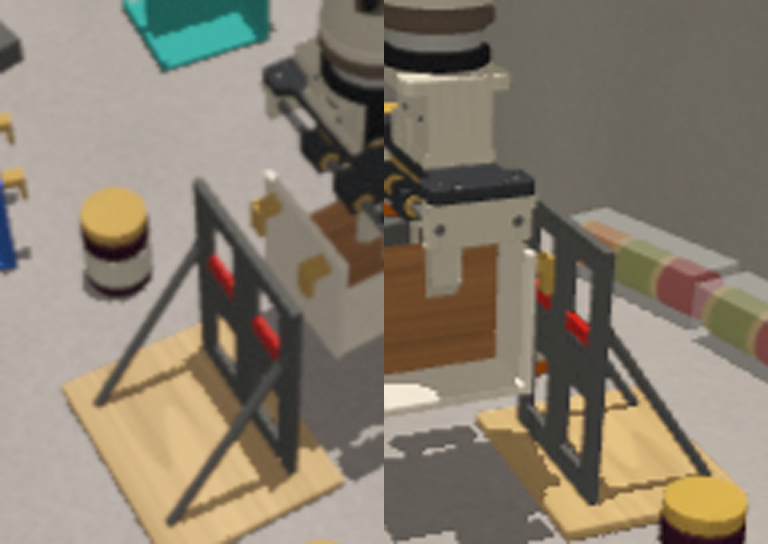

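```bash
cat >> h.py <<'E'
def overlay(n,img,t,yaw):   # t: commanded tcp; draws predicted claw and slot points
    o=np.array(t[:2])-fr(np.zeros(2),yaw,GX,0);oz=t[2]-GZ
    c=viewer.get_calibration(n)
    S=[[*fr(o,yaw,x,y+s*k),oz+z] for k in(-1,1) for x,y,s,z in((.080,.035,1,.100),(.080,.028,1,.100),(.080,.042,1,.100),(.080,.035,1,.072))]
    S+=[[*fr(o,yaw,.06,y),oz+.110] for y in(-.055,.055)]
    U=[[*fr(UO,UY,x,y),z] for x in(0,.008) for y,z in((-.075,.222),(.075,.222),(-.055,.202),(-.015,.202),(.015,.202),(.055,.202),(-.055,.152),(-.015,.152),(.015,.152),(.055,.152))]
    return proj(c,S),proj(c,U)
E
python3 - <<'E'
from h import *
t=manip.current_tool_pos();out=[]
for n,(y,x) in(("scene",(150,285)),("side",(110,310))):
    i=cv2.imread(f"pics/{n}6.png");a,b=overlay(n,i,t,UY)
    j=cv2.resize(i[y:y+90,x:x+70],None,fx=5.6,fy=5.6,interpolation=cv2.INTER_CUBIC)
    for P,col in((a,(255,0,255)),(b[:10],(0,255,0)),(b[10:],(255,255,0))):
        for u,v in P: cv2.circle(j,(int((u+.5-x)*5.6),int((v+.5-y)*5.6)),3,col,-1)
    out.append(j)
cv2.imwrite("pics/z6o.png",np.hstack(out))
E
```

```text
(no output)
```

View pics/z6o.png

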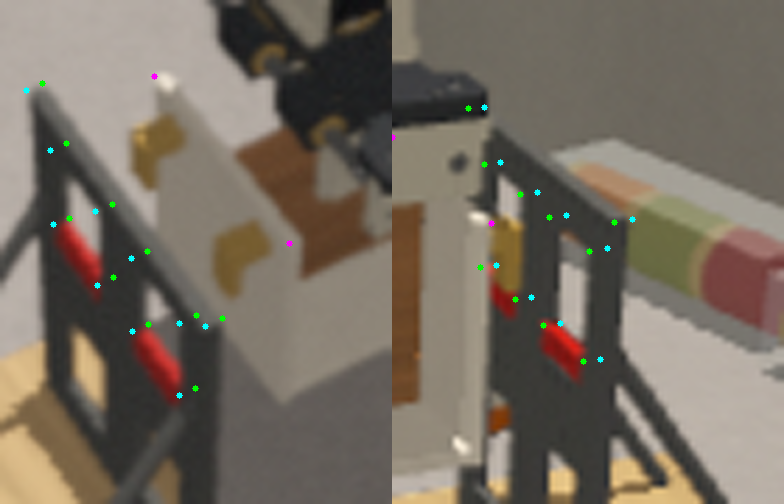

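The predicted points match both views to about 1 px, and the small scene bias is the same for shelf and panel. Next I'll lower to insertion height, slide in, and find the panel by touch.

Run:
```python
from h import *
ux=np.array([np.cos(UY),np.sin(UY),0])
manip.servo_line(tgt(-.045,0,.041),vel=.08);manip.sleep(.15);st()
F0=manip.current_force()
manip.servo_line(tgt(-.022,0,.041),vel=.06);st()
manip.servo_line(tgt(-.008,0,.041),vel=.05);f=st()
px=-.008
while px<.006:
    f=(manip.current_force()-F0)
    if abs(f@ux)>3.0: break
    px+=.002; manip.servo_line(tgt(px,0,.041),vel=.02); manip.sleep(.05)
print(px,f); st()
out=[]
for n,(y,x) in(("scene",(110,230)),("side",(90,280))):
    i=viewer.get_image(n)[:,:,::-1].copy();cv2.imwrite(f"pics/{n}7.png",i)
    out.append(cv2.resize(i[y:y+170,x:x+120],None,fx=3.2,fy=3.2,interpolation=cv2.INTER_CUBIC))
cv2.imwrite("pics/z7.png",np.hstack(out))
```

```text
t18.68 [ 0.5356 -0.0051  0.1211] F [ 0.   0.5 -2.3] gap 0.0141
t19.22 [ 0.5582 -0.0092  0.1208] F [-0.5 -0.1 -2.4] gap 0.0138
t19.65 [ 0.5721 -0.0115  0.1209] F [ 0.2  0.9 -1.9] gap 0.0140
0.002 [-8.61218546  1.48769615  2.72474743]
t21.15 [ 0.5791 -0.0123  0.1204] F [-8.6  2.   0.4] gap 0.0136
```

View pics/z7.png

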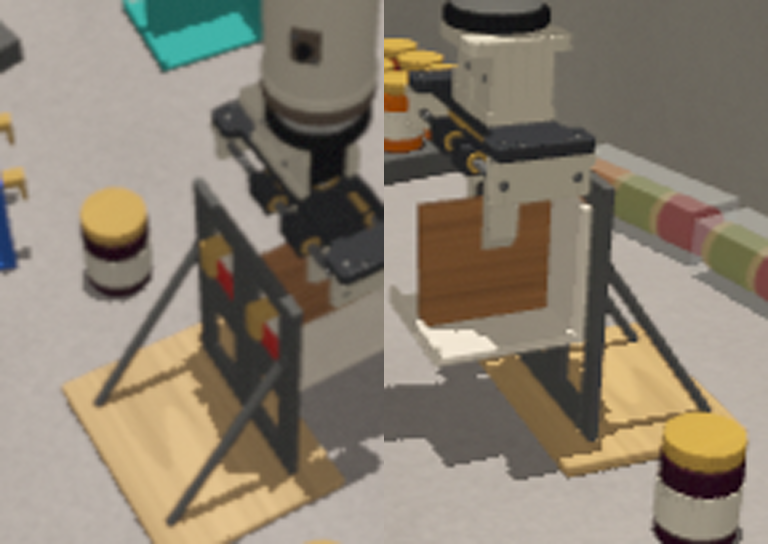

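Both claws show behind the panel in the scene view, at crop (213,255) and (260,315), above the red strip. The plate touches at px≈0. I'll back off 2.5 mm and press down under force watch.

Run:
```python
from h import *
manip.servo_line(tgt(-.0025,0,.041),vel=.03);manip.sleep(.1);F0=st()
manip.servo_line(tgt(-.0025,0,.015),vel=.05);manip.sleep(.05);st()
cz=.015
while cz>-.008:
    cz-=.0025; manip.servo_line(tgt(-.0025,0,cz),vel=.03); f=manip.current_force()-F0
    print("%.4f"%cz,np.round(f,1),"%.4f"%(manip.current_tool_pos()[2]))
    if f[2]>18 or np.linalg.norm(f)>40: break
st();print(manip.current_wrist_torque())
out=[]
for n,(y,x) in(("scene",(110,230)),("side",(90,280))):
    i=viewer.get_image(n)[:,:,::-1].copy();cv2.imwrite(f"pics/{n}8.png",i)
    out.append(cv2.resize(i[y:y+170,x:x+120],None,fx=3.2,fy=3.2,interpolation=cv2.INTER_CUBIC))
cv2.imwrite("pics/z8.png",np.hstack(out))
```

```text
t21.65 [ 0.578  -0.0123  0.1212] F [ 0.1  0.3 -2.5] gap 0.0139
t22.37 [ 0.5776 -0.0124  0.0952] F [ 0.3 -0.7 -2.8] gap 0.0140
0.0125 [-0.7 -0.6 -0.2] 0.0925
0.0100 [ 0.3 -0.1  1.8] 0.0903
0.0075 [-0.7 -0.9  3.5] 0.0877
0.0050 [ 0.7 -0.4  3.2] 0.0850
0.0025 [1.5 0.5 2.7] 0.0824
-0.0000 [ 2.1 -0.6  3.5] 0.0799
-0.0025 [-1.   0.5 13.2] 0.0785
-0.0050 [-9.   2.5 32.4] 0.0782
t24.37 [ 0.5777 -0.0121  0.0782] F [-8.9  2.8 29.9] gap 0.0135
[0.09459998 1.7648356  0.08271293]
```

View pics/z8.png

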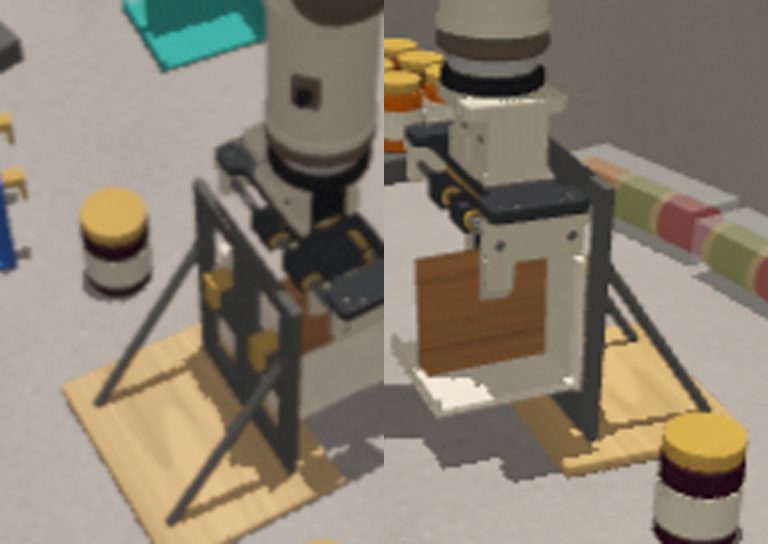

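The strip drove about 12 mm at roughly constant force, then hit a hard stop at 0.0783, and no red is visible any more. I'll relax the press, release, retreat upward and look.

Run:
```python
from h import *
manip.servo_line(tgt(-.0025,0,-.001),vel=.03);manip.sleep(.15);st()
effector.open_jaws();st()
p=manip.current_tool_pos()
manip.servo_line([p[0],p[1],p[2]+.05],vel=.08);st()
manip.servo_line([p[0]-.06,p[1]+.01,.30],vel=.25);st()
manip.servo_line([.42,.02,.36],vel=.25)
out=[]
for n,(y,x) in(("scene",(110,230)),("side",(90,280))):
    i=viewer.get_image(n)[:,:,::-1].copy();cv2.imwrite(f"pics/{n}9.png",i)
    out.append(cv2.resize(i[y:y+170,x:x+120],None,fx=3.2,fy=3.2,interpolation=cv2.INTER_CUBIC))
cv2.imwrite("pics/z9.png",np.hstack(out));cv2.imwrite("pics/wrist9.png",viewer.get_image("wrist")[:,:,::-1]);st()
```

```text
t24.90 [ 0.5762 -0.012   0.0785] F [-4.1  0.4  3.2] gap 0.0136
t26.19 [ 0.5774 -0.0122  0.079 ] F [ 0.7  0.2 -0.4] gap 0.0916
t26.97 [ 0.5771 -0.0119  0.1289] F [-0.3 -0.4 -0.3] gap 0.0916
t27.84 [ 0.5168 -0.0019  0.2988] F [0.4 0.5 0.5] gap 0.0916
t28.61 [0.4203 0.0194 0.3588] F [-0.4  0.3 -1.3] gap 0.0919
```

View pics/z9.png

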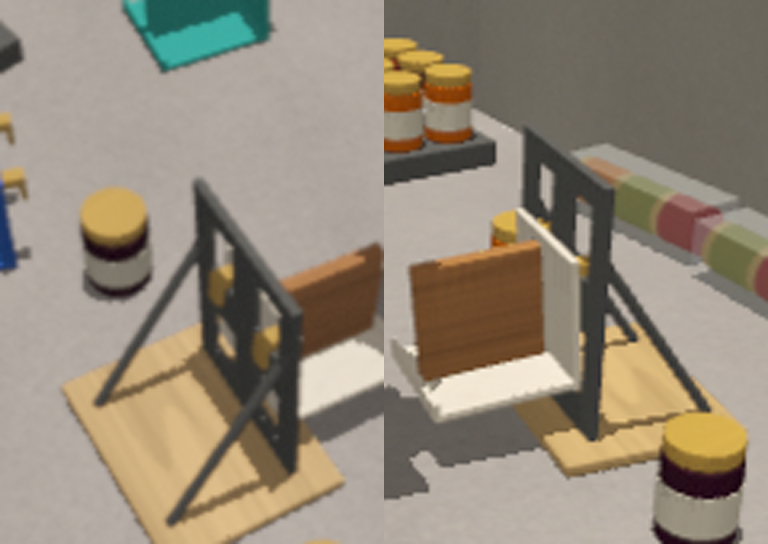

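View pics/scene9.png

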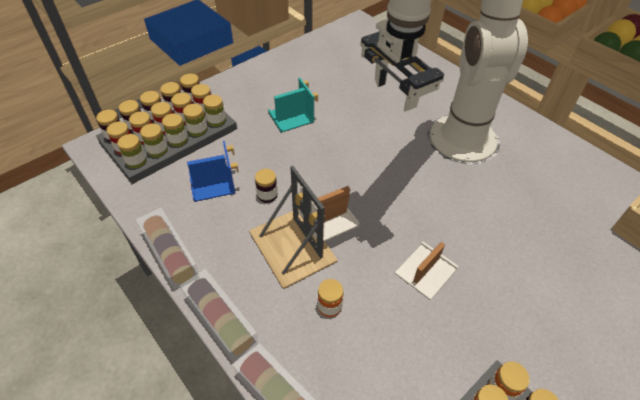

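The shelf hangs on the panel with both claws behind it and a slight droop. The riser is still at (428,268) and the jars are upright. I'll check for remaining red and for motion, then hand in.

Run:
```python
from h import *
manip.sleep(.5)
for n,(y,x,h,w) in(("scene",(165,285,100,45)),("side",(125,320,70,40))):
    i=viewer.get_image(n)[:,:,::-1].copy();o=cv2.imread(f"pics/{n}9.png");o0=cv2.imread(f"pics/{n}0.png")
    red=lambda k:int(((k[...,2].astype(int)>110)&(k[...,1]<50)&(k[...,0]<60))[y:y+h,x:x+w].sum())
    print(n,"red before/now",red(o0),red(i),"max change",int(cv2.absdiff(i,o)[y:y+h,x-30:x+w+60].max()))
a=cv2.imread("pics/scene0.png");b=cv2.imread("pics/scene9.png")
print("riser change",int((cv2.absdiff(a,b)[235:300,390:460].max(2)>40).sum()))
st();manip.hand_in()
```

```text
scene red before/now 39 0 max change 42
side red before/now 75 0 max change 52
riser change 13
t29.21 [0.42 0.02 0.36] F [0.2 0.2 0.3] gap 0.0916
the job is handed in; nothing more can be done
```

The display shelf hangs in the upper slots with the red strip sunk. The shelf is released, and I handed the job in at about 29 s of the 42 s.

**What I did**
- **Grasp:** My first grasp closed on nothing. The fingertips really sit about 38 mm above the reported TCP, a figure I measured in two camera views. With that correction, the second grasp held the rib at a gap of 13.7 mm on the 14 mm rib.
- **Hooking:** I put both claws through the upper slots, slid in until the plate touched the panel, then backed off 2.5 mm.
- **Pressing:** I pressed down with the shelf until it reached a hard stop after about 12 mm of strip travel. The peak push was about 32 N.
- **Release:** I let go and moved the arm clear.

**Last checks**
- **Strip:** No red pixels remain in the slot area in either view; before there were 39 in the scene view and 75 in the side view.
- **Claws:** Both show behind the panel, and the shelf droops only slightly. I did not measure the droop angle or the final claw height.
- **Bystanders:** The riser and jars look unmoved. The riser's patch of the picture changed by only 13 pixels.
- **Stillness:** This check was not clean. Around the shelf, the two last pictures differed by up to 42 (scene) and 52 (side) grey levels. This may be the arm's shadow or picture noise, but I did not resolve it.
- **Upright's yaw:** The first rough picks gave about −8° and the wrist view about −9.8°. I used −9.8°, and the claws went in freely.

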